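# Seat the sharpening board in its rail notches and lock it

### The job

Get the whetstone ready for honing: with the fingertips, push the sharpening board along its rails towards the turn-button until it drops level into its locating notches. Then push the wooden turn-button round over the lip of the board as far as it goes, so that the board cannot jump out. Only push: the board must never be lifted off its rails, and the tools and parts lying round the jig must be left where they are.

Things in the scene. Friction and masses are not known exactly. Their poses are not given: they have to be found in the camera images.
- rail_jig: fixed wooden jig. Origin: bench level, below the centre of the seated board; x axis = the way the board must slide, towards the turn-button; z up. Base 12 mm thick, x -205 to 125, y -100 to 100. Two fences along x to x = 86, inner faces y = +-84, 16 thick, tops z = 44 mm. At the +x end a block (x 90 to 120, y -25 to 25, top z = 42) carries the turn-button; the -x end is open.
- notch_seat (a point): where the board's origin comes to rest: jig x = 0, y = 0, 16 mm above the bench. Axes as the jig. The two rails (28 mm wide, at y = +-60, tops 24 mm above the bench) have notches 8 mm deep at x = -75 to -47 and x = 12 to 68 mm. With its origin within 3 mm of x = 0 the board drops 8 mm; then the notch walls stop it and the push force rises sharply.
- sharpening_board: loose wooden board, about 0.6 kg with the dark whetstone fixed across it. Axes as the jig. Origin: centre in plan, at the underside of its two cross cleats. 160 (x) by 164 mm (y), plate from 10 to 24 mm up; stone at x = -61 to -11, top 51 mm up. It starts on the rail tops (origin 24 mm above the bench, 60 to 110 mm short of the notch seat), 2 mm play to each fence; slides at 2 to 6 N.
- push_face (a point): middle of the board's upright back face (board x = -80 mm, 34 mm above the board's origin), where to push; the flat face is 164 mm wide and reaches from 10 to 44 mm above the board's origin
- board_lip (a point): middle of the top front edge of the board (board x = 80 mm), 48 mm above the bench while riding, 40 mm when seated; the lip is bare back to x = -3 mm, where a strip 6 mm wide and 4 mm high stands before the stone. Pushed too fast, the board can overshoot its seat by up to 10 mm.
- turn_button (a joint): turn-button: wooden bar 18 mm wide, 43 to 59 mm above the bench, reaching 65 mm from its vertical pivot. Radians, anticlockwise from above: 0 = along the jig's +y, clear of the board; 1.571 (stop) = along the jig's -x, over the lip of the seated board, 3 mm above it. Starts at -0.45 to 0.12, stays where left, needs 1 to 3 N at the tip. Turned too early it blocks the riding board.
- button_pivot (a point): the pivot of the turn-button, at the height of its top (59 mm above the bench), fixed at x = 105, y = 0 mm of the jig
- button_tip (a point): middle of the free end of the turn-button, at its top edge; 65 mm from the pivot
- wedge: bystander: pale ash wedge, 101 x 76 x 28 mm, lying behind the jig; origin: centre of underside
- nail_cup: bystander: glazed cup with nails, 70 mm across, 62 mm high, standing behind the jig near the turn-button; origin: centre of underside
- bench_brush: bystander: wooden brush, 123 x 60 x 39 mm, to the right of the jig; origin: centre of underside
- billet: bystander: pale wooden block, 56 x 104 x 46 mm, at the right edge of the bench; origin: centre of underside
- gouge: bystander: gouge with dark handle, 225 x 72 x 27 mm, to the left of the jig; origin: centre of underside
- clog: bystander: small pale wooden clog, 82 x 184 x 58 mm, to the left of the jig; origin: centre of underside

How it is judged:
On the way, in this order (a step that is already met when the one before it is completed fails the run):
1. the board has dropped level into its notches (z of sharpening_board in the frame of rail_jig below 0.018 m and x of sharpening_board in the frame of rail_jig above -0.005 m and angle between sharpening_board's own z axis and vertical below 0.03 rad), for 0.2 s.
2. the turn-button is turned over the lip of the board (value of joint turn_button above 1.4 rad), for 0.2 s.
At the end, for the whole second after the job is handed in: the board lies level at the bottom of its notches (within 2 mm in height, 5 mm along the rails, 0.03 rad) and at rest, and the turn-button stands over its lip (joint value above 1.4 rad) (all of step 1 and x of sharpening_board in the frame of rail_jig below 0.005 m and value of joint turn_button above 1.4 rad and linear speed of sharpening_board below 0.01 m/s); the robot touches nothing.
It fails at once if the board is lifted off its rails (more than 10 mm above them) or tipped (z of sharpening_board in the frame of rail_jig above 0.034 m or angle between sharpening_board's own z axis and vertical above 0.2 rad).
It fails at once if a thing lying round the jig is moved by more than 30 mm (distance of any of wedge, nail_cup, bench_brush, billet, gouge, clog from where it was at the start of the episode above 0.03 m).
It also fails if it takes over 45 s, if anything falls off the work surface, if the arm or the gripper's body presses on something with over 40 N, if the wrist force passes 120 N, or if a joint passes its speed limit or range.

### The arm

A 6-joint arm with a two-finger parallel gripper is mounted at the origin on a cart in front of the work surface, level with it; the furniture and walls round the work are solid. World frame = base frame: x ahead of the robot, y to its left, z up, the work surface at z = 0. Lengths are in m, angles in rad, forces in N, time in s.
With the tool pointing down it reaches from about 0.375 to 0.9 m from the base axis. Payload 3.1 kg.
Tool frame: the origin (TCP) lies where the fingers leave the gripper's body, on its centre line; the fingertips stand 70 mm ahead of it and the grasp point (between the pads) lies 51 mm ahead of it (robot.pinch_z is the distance from the TCP to the grasp point, in m); z points along the fingers, y is the direction in which the jaws open and shut (so a half turn about z gives the same grasp; the last joint's range is limited). The gripper opens to 87 mm and grips with 3 to 60 N. Pads are 19 mm wide; open, the fingers measure 117 mm over their backs; the gripper's body (75 mm by 190 mm) begins 51 mm behind the grasp point.
Start: joints at [-1.28, 0.527, 1.433, -0, 1.181, -0.178], TCP at [0.283, -0.557, 0.292] pointing down, gripper open.
Joint ranges: [-3.08, 3.08], [-0.75, 2.2], [0.22, 2.44], [-1.43, 4.57], [0, 2.65], [-2.85, 2.85]. Speed limits (rad/s): [2.79, 2.79, 3.14, 3.14, 3.14, 3.14].

### API

Orientations are given as a unit quaternion [w, x, y, z].
In Python, from cell import robot gives the robot as it stands. The module is installed in compiled form; this text tells all that it offers.
- The arm moves only by the tool drive_tool, never from a script. Its argument "commands" is a list of rows, each a list of 7 numbers: the shift along the tool's x, y, z in units of 150 mm (1.0 is 150 mm), then the turn, a rotation vector about the tool's x, y, z in units of 120 degrees (1.0 is 120 degrees), then the finger opening in mm, from 0 to 87. A call has 1 to 10 rows; each row shifts and turns the pose as measured when the row begins, along the tool's axes as they then stand; what a row does not reach is not made up. A row lasts 1/12 s, in which the tool goes at most 41.7 mm and 7.16 degrees, less where a joint would pass 70% of its speed; a pose out of reach is approached as far as the arm can. A call with a number of a shift or a turn outside -1 to 1 is refused whole. A call with a gripper value outside its range is refused whole. The fingers move at their own pace and stop on an object; "force" is the grip in N (left out, the last holds). Time passes only in rows, so rows that do not move let the fingers close. It gives the time, the measured TCP pose, the force and the opening at its end, in the units of the state.
- robot.get_state(): the state, without advancing time (a new reading comes with each control period).
- robot.get_image(name): name is "side" or "top" or "wrist"; returns a dict with "pixels" (384x512x3 uint8, red, green, blue), "camera_matrix" (3x3 intrinsics, pixels), "world_from_camera" (4x4, takes a point from camera to world coordinates); the wrist camera has in their place "T_tool_cam" (4x4, takes a point from camera to tool coordinates, whose origin is the TCP and whose axes are the flange's). Camera axes: x right, y up, looking along -z (the intrinsics and any distortion apply to the point x, -y, -z); pixel columns grow to the right and rows downward; lengths in m; the calibration is good to about 2 mm. A picture is of the moment at which its call begins: read the wrist's pose just before it. There is no depth.
- robot.job_done(): hands the job in, once; it reports no verdict.
Trained networks look in a picture, given as the dict that the camera call returned (one of the last four; its "shot" number tells which), for a name from the list of things; names that differ only in an ending like _2 or _b are one class to them, and where a whole thing is asked for, a point or a joint stands for the part that bears it (a point fixed in the world has none). Each returns a list of dicts, best first, with "confidence" (0 to 1); they miss things now and then, are a little off and sometimes report something else, mostly with a low value. They report only what shows in the picture. A call takes as long as a camera call.
- robot.look_for(picture, query): "location" ([x, y, z] in m, in world coordinates, good to about 4 mm: the middle of the surface that is visible of it).
- robot.cut_out(picture, query): "region" (384x512 bool, what is visible of it).
The state is a dict: "time_s": time; "qpos": joint angles; "joint_velocities": joint speeds; "joint_efforts": joint torques, N m; "tool_pos": TCP position; "orientation": TCP orientation; "contact_force": force on the tool from outside, world axes, zero at the start; "wrist_torque": the same for the moment, N m; "opening": finger opening in m.
Only numpy, scipy, OpenCV 4.12 (cv2) and the standard library are available. Lean on these libraries where they do the work, as an engineer would, in place of code of your own. Each camera call takes 0.05 s, during which the arm holds its last target. There are 200 camera calls.

## Working session

There is one attempt and no reset: what is moved stays moved. The work goes in short steps, Python scripts to look and compute and a tool call to move; the robot and the scene stay as the last step left them, time stands still between calls to the robot, and variables do not carry over. Pictures are saved under pics/ and viewed, about 8 in all and at most 12, crops included, and the job is handed in when it is done.

Besides the shell and the picture viewer there is one more tool, called after "Call:" as name(argument=value, ...) on one line, values as JSON. drive_tool: Moves the arm, as the interface text tells. Shifts and turns lie within -1 to 1; 1 stands for 150 mm of shift or 120 degrees of turn. Its arguments: {"type":"object","properties":{"commands":{"type":"array"},"force":{"type":"number"}},"required":["commands"]}

```bash
mkdir -p pics; cat > h.py <<'E'
import numpy as np, cv2
from cell import robot
from scipy.spatial.transform import Rotation as R
def proj(im,P):
    T=np.linalg.inv(im["world_from_camera"]); P=np.atleast_2d(P)
    c=P@T[:3,:3].T+T[:3,3]; c=c*[1,-1,-1]; p=c@np.array(im["camera_matrix"]).T
    return p[:,:2]/p[:,2:]
def back(im,uv,z):
    T=np.array(im["world_from_camera"]); d=np.linalg.inv(im["camera_matrix"])@[uv[0],uv[1],1]
    d=T[:3,:3]@(d*[1,-1,-1]); return T[:3,3]+d*(z-T[2,3])/d[2]
def save(im,n): cv2.imwrite(f"pics/{n}.png",cv2.cvtColor(im["pixels"],cv2.COLOR_RGB2BGR))
E
python3 - <<'E'
from h import *
for n in("top","side"):
    im=robot.get_image(n); save(im,n+"0"); print(n,{k:v for k,v in im.items() if k not in("pixels","camera_matrix")})
    for q in["rail_jig","sharpening_board","push_face","board_lip","turn_button","button_pivot","button_tip","wedge","nail_cup","bench_brush","billet","gouge","clog"]:
        r=robot.look_for(im,q); print(q,[(np.round(x["location"],3).tolist(),round(x["confidence"],2)) for x in r[:2]])
print(robot.get_state())
a=cv2.imread("pics/top0.png");b=cv2.imread("pics/side0.png")
E
```

```text
top {'world_from_camera': array([[-0.02063961,  0.99340161, -0.11281509,  0.41778315],
       [-0.99976038, -0.0213303 , -0.00491857, -0.04891098],
       [-0.0072925 ,  0.11268654,  0.99360383,  1.61032669],
       [ 0.        ,  0.        ,  0.        ,  1.        ]]), 'shot': 1}
rail_jig [([0.544, -0.144, 0.019], 0.98)]
sharpening_board [([0.552, -0.226, 0.062], 0.68), ([0.567, -0.02, 0.05], 0.58)]
push_face [([0.625, 0.394, 0.043], 0.74), ([0.565, -0.021, 0.048], 0.62)]
board_lip [([0.563, -0.022, 0.05], 0.56), ([0.707, -0.13, 0.02], 0.31)]
turn_button [([0.566, -0.019, 0.048], 0.68), ([0.431, 0.391, 0.024], 0.43)]
button_pivot [([0.541, -0.148, 0.016], 0.66), ([0.43, 0.387, 0.023], 0.31)]
button_tip [([0.552, -0.23, 0.06], 0.46)]
wedge [([0.707, -0.13, 0.019], 0.55), ([0.543, -0.143, 0.02], 0.5)]
nail_cup [([0.681, -0.242, 0.035], 0.89), ([0.54, -0.15, 0.019], 0.17)]
bench_brush [([0.58, -0.406, 0.038], 0.8), ([0.43, 0.388, 0.024], 0.65)]
billet [([0.622, -0.486, 0.046], 0.64)]
gouge [([0.429, 0.388, 0.022], 0.85), ([0.564, -0.019, 0.048], 0.73)]
clog [([0.621, 0.396, 0.045], 0.
[... 989 characters left out ...]
ay([-1.27948355e+00,  5.27531232e-01,  1.43269311e+00,  8.82405579e-06,
        1.18142263e+00, -1.78494870e-01]), 'joint_velocities': array([-7.31682991e-04,  3.21720090e-04, -9.82930327e-04,  3.04504266e-04,
       -1.02322494e-03,  1.65756985e-05]), 'joint_efforts': array([ 3.91719377e-04, -4.40018642e+01, -1.76981217e+01,  6.34629512e-02,
        5.05500706e-02, -7.80950216e-06]), 'tool_pos': array([ 0.28297084, -0.55724634,  0.29223139]), 'orientation': array([-2.73500804e-05,  9.72537120e-01,  2.32747824e-01,  2.54380352e-06]), 'contact_force': array([ 0.45517866, -0.02934763,  0.37415522]), 'wrist_torque': array([-0.01752927,  0.01730546,  0.02760049]), 'opening': 0.08718846083331086}
```

View pics/top0.png

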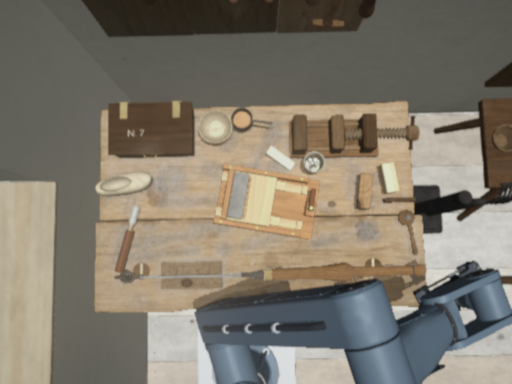

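View pics/side0.png

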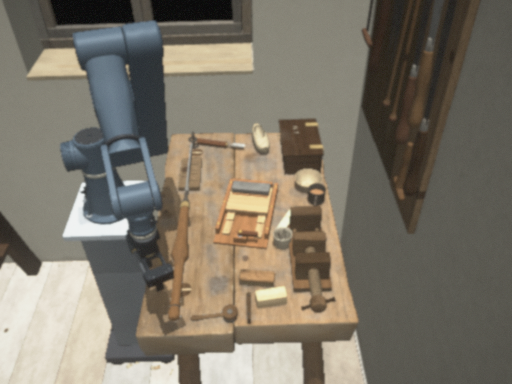

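The top picture shows the jig at about (216..319, 166..237), stone at (238,195), button at (311,200). The jig's +x points right in the image, roughly world -y. I'll fit the jig pose from masks.

```bash
cat > fit.py <<'E'
from h import *
from scipy.optimize import minimize
def tf(p,L):
    c,s=np.cos(p[2]),np.sin(p[2]); L=np.atleast_2d(np.array(L,float))
    return np.c_[p[0]+c*L[:,0]-s*L[:,1],p[1]+s*L[:,0]+c*L[:,1],L[:,2]]
def box(x0,x1,y0,y1,z0,z1): return [(x,y,z) for x in(x0,x1) for y in(y0,y1) for z in(z0,z1)]
parts=[box(-.205,.125,-.1,.1,0,.012),box(-.205,.086,.084,.1,0,.044),box(-.205,.086,-.1,-.084,0,.044)]
def sil(im,p,S=4):
    m=np.zeros((384*S,512*S),np.uint8)
    for b in parts:
        h=cv2.convexHull(((proj(im,tf(p,b))+.5)*S*16).astype(np.int32)); cv2.fillConvexPoly(m,h,1,shift=4)
    return cv2.resize(m.astype(np.float32),(512,384),interpolation=cv2.INTER_AREA)
def draw(im,p,s,th,f,n,c):
    S=f; a=cv2.resize(cv2.cvtColor(im["pixels"],cv2.COLOR_RGB2BGR),None,fx=S,fy=S,interpolation=cv2.INTER_CUBIC)
    def rect(x0,x1,y0,y1,z,col): cv2.polylines(a,[((proj(im,tf(p,[(x0,y0,z),(x1,y0,z),(x1,y1,z),(x0,y1,z)]))+.5)*S).astype(int)],True,col,1)
    rect(-.205,.125,-.1,.1,.012,(0,0,255)); rect(-.205,.086,.084,.1,.044,(0,255,0));rect(-.205,.086,-.1,-.084,.044,(0,255,0))
    rect(s-.061,s-.011,-.07,.07,.075,(255,0,0)); rect(s-.08,s+.08,-.082,.082,.048,(255,255,0))
    L=[(x,y) for x,y in((-.009,0),(.009,0),(.009,.065),(-.009,.065))]
    B=[(.105+np.cos(th)*x-np.sin(th)*y,np.sin(th)*x+np.cos(th)*y,.059) for x,y in L]
    cv2.polylines(a,[((proj(im,tf(p,B))+.5)*S).astype(int)],True,(255,0,255),1)
    x0,y0,x1,y1=[int(v*S) for v in c]; cv2.imwrite(f"pics/{n}.png",a[y0:y1,x0:x1])
E
python3 - <<'E'
from fit import *
import pickle
ims=[];ms=[]
for n in("top","side"):
    im=robot.get_image(n); m=np.zeros((384,512),bool)
    for q in("rail_jig","sharpening_board","turn_button"):
        for r in robot.cut_out(im,q)[:1]:
            g=r["region"]; uv=np.argwhere(g).mean(0)[::-1]; print(n,q,round(r["confidence"],2),g.sum(),uv.round(1),back(im,uv,.05).round(3)); m|=g
            if q!="rail_jig": np.save(f"{n}_{q}.npy",g)
    ims.append(im);ms.append(m)
pickle.dump(ims,open("ims.pkl","wb"))
def cost(p,w=(1,1)): return sum(k*np.abs(sil(i,p)-m).sum() for i,m,k in zip(ims,ms,w))
for w in((1,1),(1,0),(0,1)):
    b=min((minimize(cost,[.555,-.12,y0],args=(w,),method="Nelder-Mead",options=dict(initial_simplex=[[.555,-.12,y0],[.575,-.12,y0],[.555,-.1,y0],[.555,-.12,y0+.1]],xatol=1e-4,fatol=.1)) for y0 in(-1.75,-1.6)),key=lambda r:r.fun)
    print(w,b.x.round(4),b.fun)
    if w==(1,1): p=b.x
np.save("p.npy",p)
draw(ims[0],p,-.085,-.2,6,"fit_top",(205,155,330,245)); draw(ims[1],p,-.085,-.2,6,"fit_side",(205,170,300,255))
E
```

```text
top rail_jig 0.82 3699 [278.1 202.8] [ 0.544 -0.115  0.05 ]
top sharpening_board 0.65 2516 [248.6 197.3] [ 0.564 -0.018  0.05 ]
top turn_button 0.64 130 [311.6 199. ] [ 0.554 -0.225  0.05 ]
side rail_jig 0.65 2221 [244.4 224.7] [ 0.542 -0.183  0.05 ]
side sharpening_board 0.65 1346 [249.2 195.9] [ 0.563 -0.024  0.05 ]
(1, 1) [ 0.5459 -0.1172 -1.7641] 491.0625
(1, 0) [ 0.5465 -0.1173 -1.763 ] 150.0
(0, 1) [ 0.5444 -0.1171 -1.7655] 319.375
```

View pics/fit_top.png

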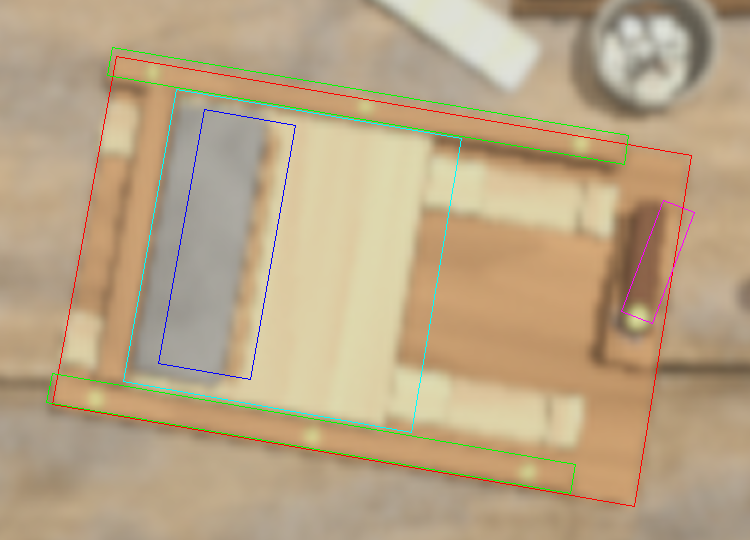

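View pics/fit_side.png

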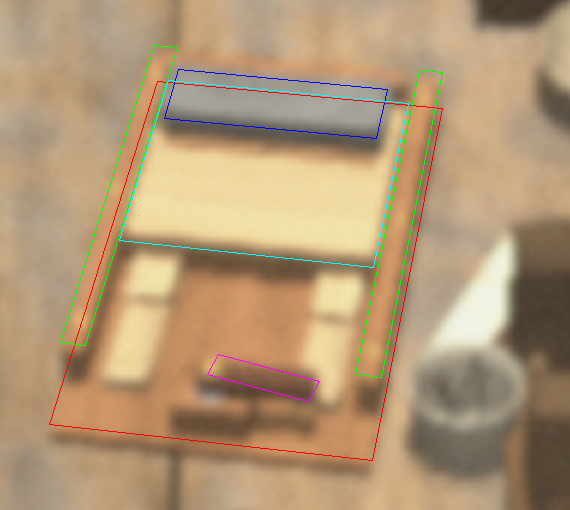

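The top overlay matches the jig well (pivot at (638,318) on the model). The board needs s ≈ -0.101 and the button is at about +0.03 rad. I'll turn the tool square to the jig first, since this doesn't depend on the exact position.

Call:
drive_tool(commands=[[0, 0, 0, 0, 0, -0.055, 40], [0, 0, 0, 0, 0, -0.055, 40], [0, 0, 0, 0, 0, -0.055, 40], [0, 0, 0, 0, 0, -0.055, 40], [0, 0, 0, 0, 0, -0.055, 40], [0, 0, 0, 0, 0, -0.055, 40], [0, 0, 0, 0, 0, -0.055, 40], [0, 0, 0, 0, 0, -0.05, 40]])

```text
time_s: 2.47
tool_pos: [0.283, -0.5573, 0.2923]
orientation: [0.0, 0.757, 0.653, 0.0]
contact_force: [-0.2, -0.2, -0.3]
opening: 0.0435
```

```bash
cat > go.py <<'E'
from fit import *
import sys
p=np.array([.5465,-.1173,-1.763])
def rep(tx=None,ty=None,tz=None):
    s=robot.get_state(); Rm=R.from_quat(np.roll(s["orientation"],-1)).as_matrix(); t=s["tool_pos"]
    c,q=np.cos(p[2]),np.sin(p[2]); J=np.array([[c,-q,0],[q,c,0],[0,0,1]])
    l=J.T@(t-[p[0],p[1],0]); f=J.T@s["contact_force"]
    print("t",round(s["time_s"],2),"local tip",(l-[0,0,.07]).round(4),"F",f.round(1),"toolx in jig",(J.T@Rm[:,0]).round(3),"tooly",(J.T@Rm[:,1]).round(3),"z",Rm[:,2].round(3),"q",s["qpos"].round(2),"open",round(s["opening"],3))
    if tx is not None:
        d=Rm.T@J@(np.array([tx,ty,tz+.07])-l); print("shift units",(d/.15).round(3), "mm",(d*1e3).round(1))
if __name__=="__main__": rep(*map(float,sys.argv[1:]))
E
python3 go.py -.225 0 .15
```

```text
t 2.47 local tip [ 0.4822 -0.1746  0.2223] F [ 0.2 -0.2 -0.3] toolx in jig [-0.999 -0.045  0.   ] tooly [-0.045  0.999  0.   ] z [ 0. -0. -1.] q [-1.28  0.53  1.43  0.    1.18 -1.13] open 0.044
shift units [4.657 1.375 0.482] mm [698.6 206.3  72.3]
```

Call:
drive_tool(commands=[[0, 0, 0, 0, 0, 0.0215, 40], [0.26, 0.09, 0, 0, 0, 0, 40], [0.26, 0.09, 0, 0, 0, 0, 40], [0.26, 0.09, 0, 0, 0, 0, 40], [0.26, 0.09, 0, 0, 0, 0, 40], [0.26, 0.09, 0, 0, 0, 0, 40], [0.26, 0.09, 0, 0, 0, 0, 40], [0.26, 0.09, 0, 0, 0, 0, 40], [0.26, 0.09, 0, 0, 0, 0, 40], [0.26, 0.09, 0, 0, 0, 0, 40]])

```text
time_s: 3.3
tool_pos: [0.47, -0.24, 0.2906]
orientation: [0.006, 0.776, 0.63, -0.002]
contact_force: [0.6, 0.2, -0.6]
opening: 0.0401
```

```bash
python3 go.py -.225 0 .15
```

```text
t 3.3 local tip [ 0.135  -0.0517  0.2206] F [-0.3  0.5 -0.6] toolx in jig [-1.     0.015 -0.011] tooly [0.015 1.    0.006] z [ 0.003 -0.012 -1.   ] q [-0.68  0.4   1.68 -0.01  1.05 -0.47] open 0.04
shift units [2.41  0.307 0.447] mm [361.5  46.   67. ]
```

Call:
drive_tool(commands=[[0.26, 0.04, 0, 0, 0, 0, 40], [0.26, 0.04, 0, 0, 0, 0, 40], [0.26, 0.04, 0, 0, 0, 0, 40], [0.26, 0.04, 0, 0, 0, 0, 40], [0.26, 0.04, 0, 0, 0, 0, 40], [0.26, 0.04, 0, 0, 0, 0, 40], [0.26, 0.04, 0, 0, 0, 0, 40], [0.26, 0.04, 0, 0, 0, 0, 40], [0.26, 0.04, 0, 0, 0, 0, 40], [0, 0, 0, 0, 0, 0, 40]])

```text
time_s: 4.13
tool_pos: [0.603, 0.1163, 0.2894]
orientation: [0.009, 0.774, 0.633, 0.002]
contact_force: [-0.2, -0.7, -0.7]
opening: 0.0398
```

```bash
python3 go.py -.23 0 .10; python3 - <<'E'
from h import *
s=robot.get_state();im=robot.get_image("wrist"); save(im,"wrist1"); print(np.array(im["T_tool_cam"]).round(3).tolist())
Rm=R.from_quat(np.roll(s["orientation"],-1)).as_matrix()
t=(R.from_matrix(np.diag([1,1,1])).as_matrix());z=Rm[:,2]
print("tilt fix rotvec in tool units",(Rm.T@np.cross(z,[0,0,-1])/np.radians(120)).round(4))
E
```

```text
t 4.13 local tip [-0.2401  0.0108  0.2194] F [ 0.7 -0.  -0.7] toolx in jig [-1.     0.009 -0.008] tooly [0.009 1.    0.016] z [ 0.014 -0.011 -1.   ] q [ 0.01  0.51  1.47 -0.01  1.14  0.22] open 0.04
shift units [-0.061 -0.084  0.795] mm [ -9.2 -12.6 119.3]
[[-0.0, 0.957, 0.289, 0.08], [1.0, 0.001, -0.0, -0.0], [-0.0, 0.289, -0.957, -0.092], [0.0, 0.0, 0.0, 1.0]]
tilt fix rotvec in tool units [0.0077 0.0039 0.    ]
```

View pics/wrist1.png

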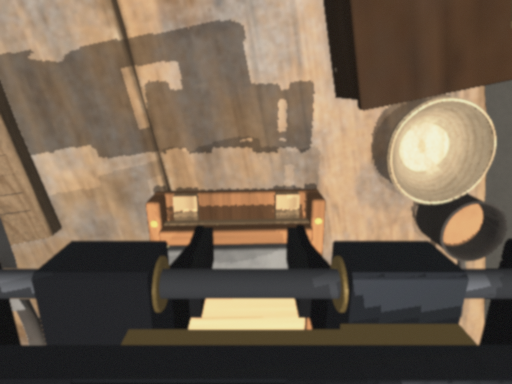

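Wrist view: the jig's open end is at row ~190, with the fence ends at columns 157 and 318. The back top edge of the upstand is at row ~228, centred near column 238. I'll turn those into jig coordinates.

```bash
python3 - <<'E'
from go import *
s=robot.get_state();im=robot.get_image("wrist"); T=np.eye(4);T[:3,:3]=R.from_quat(np.roll(s["orientation"],-1)).as_matrix();T[:3,3]=s["tool_pos"]
im["world_from_camera"]=T@np.array(im["T_tool_cam"])
c,q=np.cos(p[2]),np.sin(p[2]); J=np.array([[c,-q,0],[q,c,0],[0,0,1]])
for uv,z in(((238,228),.068),((155,204),.044),((318,196),.044),((238,193),.012)): print(uv,(J.T@(back(im,uv,z)-[p[0],p[1],0])).round(4))
a=cv2.resize(cv2.cvtColor(im["pixels"],cv2.COLOR_RGB2BGR)[175:255,140:340],None,fx=4,fy=4,interpolation=cv2.INTER_CUBIC); cv2.imwrite("pics/w1c.png",a)
E
```

```text
(238, 228) [-0.1779  0.0005  0.068 ]
(155, 204) [-0.1972 -0.0907  0.044 ]
(318, 196) [-0.204   0.0883  0.044 ]
(238, 193) [-0.1982 -0.0002  0.012 ]
```

View pics/w1c.png

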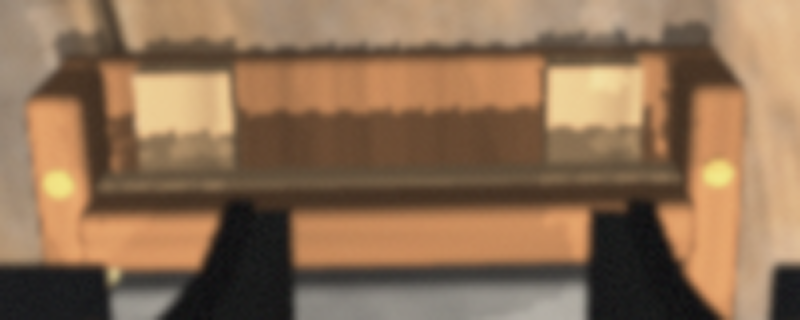

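Call:
drive_tool(commands=[[0.06, -0.08, 0, 0.0077, 0.0039, 0.004, 40], [-0.06, 0, 0.25, 0, 0, 0, 40], [-0.06, 0, 0.25, 0, 0, 0, 40], [0, 0, 0.25, 0, 0, 0, 40], [0, 0, 0.25, 0, 0, 0, 40], [0, 0, 0.1, 0, 0, 0, 40], [0, 0, 0, 0, 0, 0, 40]])

```text
time_s: 4.82
tool_pos: [0.5838, 0.0979, 0.1236]
orientation: [0.0, 0.783, 0.622, -0.001]
contact_force: [-0.0, -0.1, -0.3]
opening: 0.0401
```

```bash
python3 go.py -.19 0 .042
```

```text
t 4.82 local tip [-0.2184 -0.0045  0.0536] F [ 0.1 -0.  -0.3] toolx in jig [-0.999  0.035 -0.001] tooly [ 0.035  0.999 -0.001] z [-0.001 -0.001 -1.   ] q [-0.02  0.72  1.64 -0.    0.78  0.21] open 0.04
shift units [-0.188  0.037  0.077] mm [-28.2   5.5  11.6]
```

Call:
drive_tool(commands=[[0, 0.03, 0.08, 0, 0, -0.0167, 40], [-0.04, 0, 0, 0, 0, 0, 40], [-0.04, 0, 0, 0, 0, 0, 40], [-0.04, 0, 0, 0, 0, 0, 40], [-0.04, 0, 0, 0, 0, 0, 40], [-0.04, 0, 0, 0, 0, 0, 40]])

```text
time_s: 5.32
tool_pos: [0.5804, 0.0622, 0.1164]
orientation: [-0.001, 0.775, 0.632, 0.0]
contact_force: [-0.1, 2.6, -2.3]
opening: 0.0404
```

```bash
python3 go.py -.09 0 .042
```

```text
t 5.32 local tip [-0.1827 -0.0011  0.0464] F [-2.5 -0.6 -2.3] toolx in jig [-1.     0.009  0.001] tooly [ 0.009  1.    -0.001] z [-0.001  0.001 -1.   ] q [-0.08  0.72  1.67  0.    0.75  0.12] open 0.04
shift units [-0.618  0.013  0.028] mm [-92.7   1.9   4.3]
```

Call:
drive_tool(commands=[[-0.03, 0, 0.01, 0, 0, 0, 40], [-0.03, 0, 0.01, 0, 0, 0, 40], [-0.03, 0, 0, 0, 0, 0, 40], [-0.03, 0, 0, 0, 0, 0, 40], [-0.03, 0, 0, 0, 0, 0, 40], [-0.03, 0, 0, 0, 0, 0, 40], [-0.03, 0, 0, 0, 0, 0, 40], [-0.03, 0, 0, 0, 0, 0, 40], [-0.03, 0, 0, 0, 0, 0, 40], [-0.03, 0, 0, 0, 0, 0, 40]])

```text
time_s: 6.15
tool_pos: [0.5719, 0.016, 0.1176]
orientation: [-0.0, 0.777, 0.63, 0.005]
contact_force: [0.2, 3.5, -0.4]
opening: 0.04
```

```bash
python3 go.py -.09 0 .042
```

```text
t 6.15 local tip [-0.1357 -0.0005  0.0476] F [-3.5 -0.5 -0.4] toolx in jig [-1.     0.015  0.008] tooly [0.015 1.    0.006] z [ 0.008  0.007 -1.   ] q [-0.17  0.71  1.7   0.01  0.73  0.03] open 0.04
shift units [-0.305  0.008  0.035] mm [-45.8   1.2   5.3]
```

Call:
drive_tool(commands=[[-0.03, 0, 0.02, 0, 0, 0, 40], [-0.03, 0, 0.02, 0, 0, 0, 40], [-0.03, 0, 0.02, 0, 0, 0, 40], [-0.03, 0, 0.01, 0, 0, 0, 40], [-0.02, 0, 0.01, 0, 0, 0, 40], [-0.013, 0, 0, 0, 0, 0, 40], [-0.013, 0, 0, 0, 0, 0, 40], [-0.013, 0, 0, 0, 0, 0, 40]])

```text
time_s: 6.82
tool_pos: [0.5683, -0.0104, 0.1086]
orientation: [0.0, 0.778, 0.629, 0.01]
contact_force: [1.3, 4.8, 0.5]
opening: 0.0402
```

```bash
python3 go.py -.09 0 .042
```

```text
t 6.82 local tip [-0.1091  0.001   0.0386] F [-4.9  0.4  0.5] toolx in jig [-1.     0.019  0.015] tooly [0.019 1.    0.013] z [ 0.016  0.012 -1.   ] q [-0.22  0.72  1.72  0.02  0.69 -0.03] open 0.04
shift units [-0.127 -0.004 -0.025] mm [-19.1  -0.6  -3.7]
```

Call:
drive_tool(commands=[[-0.015, 0, 0, 0, 0, 0, 40], [-0.013, 0, 0, 0, 0, 0, 40], [-0.013, 0, 0, 0, 0, 0, 40], [-0.013, 0, 0, 0, 0, 0, 40], [-0.013, 0, 0, 0, 0, 0, 40], [-0.013, 0, 0, 0, 0, 0, 40]])

```text
time_s: 7.32
tool_pos: [0.5659, -0.0232, 0.1086]
orientation: [0.001, 0.778, 0.628, 0.01]
contact_force: [0.8, 3.9, 0.8]
opening: 0.0397
```

```bash
python3 go.py -.09 0 .042
```

```text
t 7.32 local tip [-0.0961  0.001   0.0386] F [-4.   0.   0.8] toolx in jig [-1.     0.019  0.015] tooly [0.02  1.    0.014] z [ 0.017  0.012 -1.   ] q [-0.24  0.72  1.72  0.02  0.69 -0.05] open 0.04
shift units [-0.04  -0.006 -0.023] mm [-6.  -0.9 -3.5]
```

Call:
drive_tool(commands=[[-0.013, 0, 0, 0, 0, 0, 40], [-0.013, 0, 0, 0, 0, 0, 40], [-0.013, 0, 0, 0, 0, 0, 40]])

```text
time_s: 7.57
tool_pos: [0.5645, -0.0301, 0.1084]
orientation: [0.001, 0.778, 0.629, 0.01]
contact_force: [0.5, 4.2, 0.7]
opening: 0.04
```

Call:
drive_tool(commands=[[-0.013, 0, 0, 0, 0, 0, 40], [-0.013, 0, 0, 0, 0, 0, 40]])

```text
time_s: 7.73
tool_pos: [0.5639, -0.0331, 0.1085]
orientation: [0.0, 0.778, 0.628, 0.011]
contact_force: [4.3, 16.7, 1.4]
opening: 0.0399
```

```bash
python3 go.py -.09 0 .042
```

```text
t 7.73 local tip [-0.086   0.001   0.0385] F [-17.2   1.    1.4] toolx in jig [-1.     0.019  0.017] tooly [0.02  1.    0.014] z [ 0.017  0.014 -1.   ] q [-0.26  0.72  1.73  0.03  0.68 -0.07] open 0.04
shift units [ 0.027 -0.007 -0.023] mm [ 4.  -1.  -3.5]
```

Force jumped to 17 N just where the seat should be. I'll back off, rise and check.

Call:
drive_tool(commands=[[0.1, 0, 0, 0, 0, 0, 40], [0.1, 0, 0, 0, 0, 0, 0], [0, 0, -0.27, 0, 0, 0, 0], [0, 0, -0.27, 0, 0, 0, 0], [0, 0, 0, 0, 0, 0, 0]])

```text
time_s: 8.15
tool_pos: [0.5662, -0.007, 0.1847]
orientation: [-0.005, 0.777, 0.629, 0.003]
contact_force: [1.5, -0.0, -1.1]
opening: 0.0211
```

```bash
python3 go.py .14 .05 .1; python3 - <<'E'
from fit import *
import pickle
p=np.array([.5465,-.1173,-1.763])
im=robot.get_image("side"); 
s=robot.get_state(); Rm=R.from_quat(np.roll(s["orientation"],-1)).as_matrix()
print("tilt",(Rm.T@np.cross(Rm[:,2],[0,0,-1])/np.radians(120)).round(4))
draw(im,p,0,.04,6,"seat_side",(205,170,305,260))
for q in("sharpening_board","nail_cup","turn_button"): print(q,[(r["location"].round(3) if hasattr(r["location"],"round") else r["location"],r["confidence"]) for r in robot.look_for(im,q)[:1]])
E
```

```text
t 8.15 local tip [-0.112  -0.0017  0.1147] F [-0.2  1.5 -1.1] toolx in jig [-1.     0.018  0.011] tooly [ 0.018  1.    -0.003] z [-0.001  0.012 -1.   ] q [-0.21  0.6   1.68  0.01  0.87 -0.01] open 0.021
shift units [-1.674  0.376  0.078] mm [-251.1   56.4   11.8]
tilt [-0.0031 -0.0053  0.    ]
sharpening_board [([0.5479, -0.1199, 0.0418], 0.59)]
nail_cup [([0.6732, -0.243, 0.0413], 0.87)]
turn_button [([0.6748, -0.2408, 0.0401], 0.73)]
```

View pics/seat_side.png

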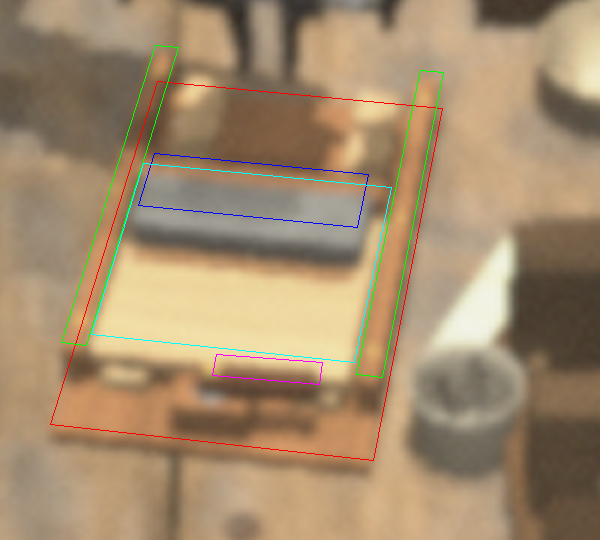

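The board looks level and lies across the jig's end, with the strip line and front edge parallel to the cross members. I'll go round to the button and check from there.

Call:
drive_tool(commands=[[0, 0, 0, -0.003, -0.005, -0.0086, 0], [-0.26, 0.05, 0, 0, 0, 0, 0], [-0.26, 0.05, 0, 0, 0, 0, 0], [-0.26, 0.05, 0, 0, 0, 0, 0], [-0.26, 0.05, 0, 0, 0, 0, 0], [-0.26, 0.05, 0, 0, 0, 0, 0], [-0.26, 0.05, 0, 0, 0, 0, 0], [-0.15, 0.02, 0, 0, 0, 0, 0], [0, 0, 0, 0, 0, 0, 0]])

```text
time_s: 9.1
tool_pos: [0.5557, -0.2759, 0.1663]
orientation: [-0.009, 0.767, 0.642, -0.009]
contact_force: [-0.0, 0.7, -1.2]
opening: 0.0006
```

```bash
python3 go.py .142 .048 .049; python3 - <<'E'
from fit import *
p=np.array([.5465,-.1173,-1.763])
s=robot.get_state();im=robot.get_image("wrist"); Rm=R.from_quat(np.roll(s["orientation"],-1)).as_matrix(); T=np.eye(4);T[:3,:3]=Rm;T[:3,3]=s["tool_pos"]
print("tilt",(Rm.T@np.cross(Rm[:,2],[0,0,-1])/np.radians(120)).round(4))
im["world_from_camera"]=T@np.array(im["T_tool_cam"])
a=cv2.cvtColor(im["pixels"],cv2.COLOR_RGB2BGR)
def rect(x0,x1,y0,y1,z,col): cv2.polylines(a,[proj(im,tf(p,[(x0,y0,z),(x1,y0,z),(x1,y1,z),(x0,y1,z)])).round().astype(int)],True,col,1)
rect(-.205,.086,.084,.1,.044,(0,255,0));rect(-.205,.086,-.1,-.084,.044,(0,255,0))
rect(-.061,-.011,-.082,.082,.067,(255,0,0)); rect(-.08,.08,-.082,.082,.040,(255,255,0)); rect(-.07,.09,-.082,.082,.048,(0,0,255))
cv2.imwrite("pics/seat_w.png",a)
top=robot.get_image("top"); draw(top,p,0,.04,6,"seat_top",(205,155,330,245))
E
```

```text
t 9.1 local tip [0.1539 0.0393 0.0963] F [-0.7 -0.2 -1.2] toolx in jig [-1.    -0.015 -0.002] tooly [-0.015  1.    -0.026] z [-0.026  0.003 -1.   ] q [-0.64  0.69  1.53 -0.02  0.95 -0.45] open 0.001
shift units [0.079 0.067 0.314] mm [11.9 10.1 47.1]
tilt [-0.0124  0.0008  0.    ]
```

View pics/seat_w.png

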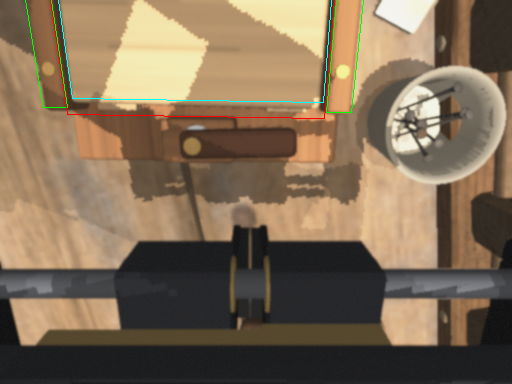

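The wrist view confirms it: the board's front edge at row ~102 lies on the seated model line (cyan, z = 40 mm), not the riding one. The button's pivot is at (192,146) and its tip at (297,143). Now I'll go down behind the button.

Call:
drive_tool(commands=[[0, 0, 0, -0.0124, 0, 0.0075, 0], [0, 0.03, 0.15, 0, 0, 0, 0], [0, 0.03, 0.15, 0, 0, 0, 0], [0, 0, 0, 0, 0, 0, 0]])

```text
time_s: 9.53
tool_pos: [0.5624, -0.2657, 0.1186]
orientation: [-0.005, 0.77, 0.638, -0.0]
contact_force: [-0.4, -0.1, 0.4]
opening: 0.0004
```

```bash
python3 go.py .125 .048 .050
```

```text
t 9.53 local tip [0.1427 0.044  0.0486] F [ 0.2 -0.4  0.4] toolx in jig [-1.    -0.005  0.005] tooly [-0.005  1.    -0.008] z [-0.007  0.007 -1.   ] q [-0.62  0.75  1.56  0.    0.84 -0.44] open 0.0
shift units [ 0.118  0.027 -0.009] mm [17.7  4.1 -1.3]
```

Call:
drive_tool(commands=[[0.04, 0.012, 0, 0, 0, 0, 0], [0.04, 0.012, 0, 0, 0, 0, 0], [0.04, 0.012, 0, 0, 0, 0, 0], [0.035, 0.012, 0, 0, 0, 0, 0], [0.035, 0.012, 0, 0, 0, 0, 0], [0.035, 0.012, 0, 0, 0, 0, 0], [0.035, 0.012, 0, 0, 0, 0, 0]])

```text
time_s: 10.12
tool_pos: [0.583, -0.2227, 0.1215]
orientation: [-0.004, 0.767, 0.641, -0.002]
contact_force: [0.2, -1.4, -0.7]
opening: 0.0003
```

```bash
python3 go.py .077 .050 .049
```

```text
t 10.12 local tip [0.0965 0.0559 0.0515] F [ 1.3  0.4 -0.7] toolx in jig [-1.    -0.014  0.002] tooly [-0.014  1.    -0.009] z [-0.009  0.004 -1.   ] q [-0.54  0.75  1.55 -0.    0.85 -0.36] open 0.0
shift units [ 0.131 -0.038  0.017] mm [19.6 -5.6  2.6]
```

Call:
drive_tool(commands=[[0.033, -0.008, 0.008, 0, 0, 0, 0], [0.033, -0.008, 0.008, 0, 0, 0, 0], [0.033, -0.01, 0.004, 0, 0, 0, 0], [0.033, -0.012, 0, 0, 0, 0, 0], [0.028, -0.022, 0, 0, 0, 0, 0], [0.028, -0.025, 0, 0, 0, 0, 0], [0.028, -0.03, 0, 0, 0, 0, 0]])

```text
time_s: 10.7
tool_pos: [0.5745, -0.1849, 0.1204]
orientation: [-0.0, 0.768, 0.641, 0.0]
contact_force: [0.5, -1.9, -0.4]
opening: 0.0009
```

```bash
python3 go.py .054 .022 .049
```

```text
t 10.7 local tip [0.061  0.0404 0.0504] F [ 1.8  0.9 -0.4] toolx in jig [-1.    -0.013  0.001] tooly [-0.013  1.    -0.001] z [-0.     0.001 -1.   ] q [-0.5   0.73  1.61  0.    0.8  -0.32] open 0.001
shift units [ 0.048 -0.122  0.009] mm [  7.3 -18.3   1.4]
```

Call:
drive_tool(commands=[[0.016, -0.03, 0.005, 0, 0, 0, 0], [0.012, -0.03, 0.004, 0, 0, 0, 0], [0.01, -0.03, 0, 0, 0, 0, 0], [0, -0.03, 0, 0, 0, 0, 0]])

```text
time_s: 11.03
tool_pos: [0.5566, -0.1734, 0.1193]
orientation: [-0.0, 0.768, 0.641, 0.001]
contact_force: [3.3, 0.8, 1.3]
opening: 0.0002
```

Call:
drive_tool(commands=[[0, -0.02, 0, 0, 0, 0, 0], [0, -0.015, 0, 0, 0, 0, 0]])

```text
time_s: 11.2
tool_pos: [0.5532, -0.1724, 0.1196]
orientation: [0.003, 0.769, 0.64, 0.004]
contact_force: [8.7, 0.0, -5.3]
opening: 0.0003
```

```bash
python3 go.py .054 .022 .049
```

```text
t 11.2 local tip [0.0528 0.0171 0.0496] F [-1.7  8.6 -5.3] toolx in jig [-1.    -0.01   0.003] tooly [-0.01   1.     0.009] z [ 0.009  0.001 -1.   ] q [-0.5   0.71  1.68  0.01  0.74 -0.32] open 0.0
shift units [-0.008  0.032  0.004] mm [-1.2  4.9  0.7]
```

Force rises to 8.6 N against the turn, so this is the stop. I'll back off, rise and check.

Call:
drive_tool(commands=[[0, 0.1, 0, 0, 0, 0, 0], [0, 0.05, 0, 0, 0, 0, 0], [0, 0, -0.27, 0, 0, 0, 0], [-0.27, 0, -0.1, 0, 0, 0, 0], [-0.27, 0, 0, 0, 0, 0, 0], [-0.15, 0, 0, 0, 0, 0, 0], [0, 0, 0, 0, 0, 0, 0]])

```text
time_s: 11.78
tool_pos: [0.5507, -0.2772, 0.1685]
orientation: [-0.009, 0.766, 0.642, -0.002]
contact_force: [0.3, -0.1, 0.1]
opening: 0.0004
```

```bash
python3 go.py; python3 - <<'E'
from fit import *
p=np.array([.5465,-.1173,-1.763])
s=robot.get_state();im=robot.get_image("wrist"); Rm=R.from_quat(np.roll(s["orientation"],-1)).as_matrix(); T=np.eye(4);T[:3,:3]=Rm;T[:3,3]=s["tool_pos"]
im["world_from_camera"]=T@np.array(im["T_tool_cam"])
a=cv2.cvtColor(im["pixels"],cv2.COLOR_RGB2BGR)
def rect(x0,x1,y0,y1,z,col): cv2.polylines(a,[proj(im,tf(p,[(x0,y0,z),(x1,y0,z),(x1,y1,z),(x0,y1,z)])).round().astype(int)],True,col,1)
rect(-.08,.08,-.082,.082,.040,(255,255,0)); rect(.04,.105,-.009,.009,.059,(255,0,255))
cv2.imwrite("pics/end_w.png",a)
top=robot.get_image("top")
for q in("wedge","nail_cup","bench_brush","billet","gouge","clog"): print(q,[np.round(r["location"],3) for r in robot.look_for(top,q)[:1]])
E
```

```text
t 11.78 local tip [0.1562 0.0347 0.0985] F [0.  0.3 0.1] toolx in jig [-1.    -0.017  0.01 ] tooly [-0.017  1.    -0.016] z [-0.014  0.012 -1.   ] q [-0.65  0.68  1.54  0.    0.94 -0.47] open 0.0
wedge [array([ 0.708, -0.132,  0.019])]
nail_cup [array([ 0.682, -0.241,  0.033])]
bench_brush []
billet [array([ 0.626, -0.487,  0.046])]
gouge [array([0.427, 0.389, 0.027])]
clog [array([0.622, 0.392, 0.042])]
```

View pics/end_w.png

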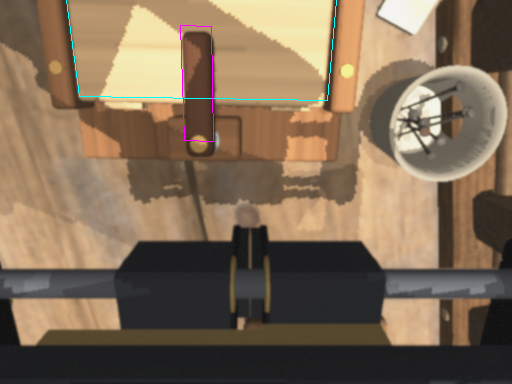

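The button at (199,32..150) lies along the jig's -x over the lip, the board edge is on the seated line, and the gripper is clear. I'm handing in.

```bash
python3 -c "
from cell import robot
print(robot.job_done())"
```

```text
the job is handed in; nothing more can be done
None
```

I pushed the board along its rails with the fingertips until it dropped into its notches. Then I pushed the turn-button round over the lip to its stop and handed the job in at about 12 s. The hand-in gave no verdict.

- **Board:** the push force jumped from 4 N to 17 N where the seat should be. The wrist picture shows the front edge on the line expected for a seated board (x = 80 mm, z = 40 mm), both before and after the button was turned. The side-view overlay was about 10 px off, but it had been off the same way from the start, so I relied on the wrist view.
- **Button:** the force rose to 8.6 N at the stop, and the last picture shows it along the jig's -x over the lip, within about 2° of the full stop.
- **Gripper:** the fingertips were about 100 mm above the bench, clear of everything, with force near zero.
- **Things round the jig:** the wedge, cup, billet, gouge and clog measured within about 5 mm of where they started. The bench brush was not detected in the last top picture, so its position is unchecked; the arm may have hidden it, and the fingertips never came down near it.

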